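# Fish the reflex hammer out of the latched return box

## Task

The reflex hammer was dropped into the yellow instrument return box by mistake. The box's lid must stay shut: first turn the steel turnbutton a full quarter turn so that it lies across the lid's edge and secures it, then draw the hammer out through the opening in the lid, which is shorter than the hammer, so tilt it rather than force it against the lid. Finish while holding the hammer still in the gripper, all of it at least 5 cm above the lid and touching nothing else, with the turnbutton still across the lid and the jar, bottle and phone left alone.

Things in the scene. Friction and masses are not known exactly. Their poses are not given: they have to be found in the camera images.
- box: Yellow plastic return box, fixed, 340 (own x) x 220 (own y) x 77 mm high with its lid. Origin: centre of its underside, on the table. Walls and floor 5 mm thick. The 7 mm lid has its underside 70 mm and its top 77 mm above the table; hinge along the -x end, turnbutton at the +x end. Yaw -1.57 puts the +x end towards the robot's right (world -y).
- opening (a point): Centre of the lid's rectangular opening, at the height of the lid's top (box frame x = +22.5, y = 0, z = 77 mm). The opening is 185 mm along the box's x (-70 to +115 mm) and 160 mm along its y (-80 to +80 mm).
- lid_angle (a joint): Angle of the lid about its hinge, rad: 0 shut, growing as its +x end rises. Unlatched it is held shut only by its own weight (250 g); the secured turnbutton holds it down. Must stay shut.
- latch (a joint): Turnbutton angle, rad: at 0 it is parked pointing to the box's -y, beside the lid; it turns clockwise seen from above to its stop at 1.57, pointing to the box's -x, across the lid's edge. Starts at 0 to 0.35. Light friction (about 0.03 N m), stays where it is left.
- latch_pivot (a point): The turnbutton's vertical pivot axis at the box's +x end, at the height of the lid's top: box frame x = +190, y = +60, z = 77 mm, on a 40 x 44 mm bracket. The turnbutton is a steel bar 64 mm long, 16 mm wide, its top 11 mm above the lid's top, reaching 56 mm from the pivot.
- latch_post (a point): Centre of the top of the turnbutton's upright round black thumb post, 12 mm in diameter, standing 28 mm above the bar (its top 39 mm above the lid's top), 42 mm from the pivot. Can be pinched from above or pushed sideways.
- hammer: Reflex hammer flat on the box's inner floor, loose, 75 to 155 g, 240 mm long. Origin: mid-length, underside; +x to the head. Steel handle 12 x 12 mm, x -104 to +92, z 6 to 18; rubber head 52 mm wide, 24 thick, x +92 to +120; tail knob 24 x 24 mm, x -120 to -104. Head under the opening, pointing to about the box's +x; the last 65 to 85 mm hidden under the lid. Balances at x +17.
- hammer_head (a point): Middle of the hammer's head end face (hammer frame x = +120, z = 12 mm).
- hammer_tail (a point): Middle of the hammer's tail end face (hammer frame x = -120, z = 12 mm).
- hammer_grip (a point): Bare steel handle at 60 mm from the head end, 12 mm wide (hammer frame x = +60, z = 12 mm): a good place to grip, across the handle.
- cotton_jar: Clear open jar of cotton balls, 80 mm in diameter, 75 mm high; origin: centre of its underside. Leave alone.
- spray_bottle: White spray bottle, 85 x 55 mm, 187 mm high; origin: centre of its underside. Leave alone.
- phone: Black phone lying flat, 150 x 72 x 10 mm; origin: centre of its underside. Leave alone.
- lid: The hinged lid, a 7 mm plate 340 x 220 mm with the opening in it; its closed part beside the hinge (box x = -170 to -70 mm) hides the hammer's tail. Origin: middle of the hinge line, at the lid's underside (box x = -170, y = 0, z = 70 mm); axes as the box's when shut. A light touch of the hammer is harmless.
Not all that is in view belongs to the job. There is more than one size of the hammer; the one meant has the size given above.

How it is judged (in metres and radians):
On the way, in this order (a step that is already met when the one before it is completed fails the run):
1. the turnbutton is turned across the lid's edge (value of joint latch above 1.35 rad and height (world z) of hammer_tail below 0.06 m), for 0.2 s.
2. the whole hammer is out, above the lid, with the lid shut and secured (height (world z) of each of hammer_head, hammer_tail above 0.122 m and value of joint latch above 1.35 rad and not (value of joint lid_angle above 0.04 rad)), for 0.2 s.
At the end, for the whole second after the job is handed in: Both ends of the hammer are at least 122 mm above the table (45 mm above the lid's top), gripped by the fingers, at rest, touching neither the box nor the spray bottle; the turnbutton is at 1.35 rad or more and the lid within 0.04 rad of shut (all of step 2 and contact force between the fingers and hammer above 1 N and not (contact force between hammer and box above 0.05 N) and linear speed of hammer below 0.03 m/s and angular speed of hammer below 0.2 rad/s and not (contact force between hammer and spray_bottle above 0.05 N)); the arm keeps its last pose, push and grip.
It fails at once if the lid is raised by more than 0.1 rad (value of joint lid_angle above 0.1 rad).
It fails at once if a bystander is moved by more than 3 cm (distance of any of cotton_jar, spray_bottle, phone from where it was at the start of the episode above 0.03 m).
It fails at once if the hammer is forced against the lid with more than 6 N (contact force between hammer and lid above 6 N).
It also fails if it takes over 51 s, if anything falls off the work surface, if the arm or the gripper's body presses on something with over 40 N, if the wrist force passes 120 N, or if a joint passes its speed limit or range.

## Robot

A 6-joint arm with a two-finger parallel gripper is mounted at the origin on the work surface. World frame = base frame: x ahead of the robot, y to its left, z up, the work surface at z = 0. Lengths are in mm, angles in rad, forces in N, time in s.
With the tool pointing down it reaches from about 375 to 925 mm from the base axis. Payload 5.7 kg.
Tool frame: the origin (TCP) lies at the very end of the fingers, on their centre line; the grasp point (between the pads) lies 19 mm behind it; z points along the fingers, y is the line along which they close (so a half turn about z gives the same grasp; the last joint's range is limited). The gripper opens to 85 mm and grips with 20 to 120 N. Pads are 22 mm wide; open, the fingers measure 114 mm over their backs; the gripper's body (76 mm by 85 mm) begins 54 mm behind the grasp point. The pads swing forward as they close: fully open they stand 13 mm farther back than shut.
Start: joints at [1.067, 0.359, 1.51, -0, 1.272, -0.115], TCP at [227.437, 555.19, 231.267] pointing down, gripper open.
Joint ranges: [-2.97, 2.97], [-1.01, 2.36], [0.21, 2.38], [-0.96, 4.11], [0.2, 2.71], [-2.98, 2.98]. Speed limits (rad/s): [2.39, 2.39, 3.14, 3.14, 3.14, 3.14].

## Interface

Orientations are given as a unit quaternion [x, y, z, w].
In Python, from rig import r, imaging, hand_in gives the robot as it stands.
- The arm moves only by the tool send_rows, never from a script. Its argument "steps" is a list of rows, each a list of 3 entries, a list of its own where there are three numbers: the shift along the tool's x, y, z as a fraction of full scale, then the turn, a rotation vector about the tool's x, y, z as a fraction of full scale, then the closure, from 0 (fully open) to 1 (shut). A call has 1 to 10 rows; each row shifts and turns the commanded pose from where the row before left it, along the tool's axes as they then stand; what a row does not reach is not made up. Full scale, the value 1, is 20 mm for a shift and 0.15 rad for a turn. A row lasts 1/10 s, in which the tool goes at most 50 mm and 8.59 degrees, less where a joint would pass 70% of its speed; a pose out of reach is approached as far as the arm can. A call with a number of a shift or a turn outside -1 to 1 is refused whole. A call with a gripper value outside its range is refused whole. The fingers move at their own pace and stop on an object; "force" is the grip in N (left out, the last holds). Time passes only in rows, so rows that do not move let the fingers close. It gives the time, the measured TCP pose, the force, the opening and the grip force at its end, in the units of the state.
- r.observe(): the state, without advancing time (a new reading comes with each control period).
- imaging.capture(name): name is "scene" or "top"; returns a dict with "frame" (400x640x3 uint8, red, green, blue), "fx", "fy", "cx", "cy" (pixels), "eye" and "rotation" of the camera in the world. Camera axes: x right, y up, looking along -z (the intrinsics and any distortion apply to the point x, -y, -z); pixel columns grow to the right and rows downward; lengths in mm; the calibration is good to about 2 mm. A picture is of the moment at which its call begins. There is no depth.
- hand_in(): hands the job in; it is judged then, once.
Trained networks look in the newest picture that a camera, given by its name, has taken for a name from the list of things; names that differ only in an ending like _2 or _b are one class to them, and where a whole thing is asked for, a point or a joint stands for the part that bears it (a point fixed in the world has none). Each returns a list of dicts, best first, with "confidence" (0 to 1); they miss things now and then, are a little off and sometimes report something else, mostly with a low value. They report only what shows in the picture. A call takes as long as a camera call. They do not tell look-alikes from the thing itself.
- imaging.outline_of(label, camera): "region" (400x640 bool, what is visible of it).
- imaging.place_of(label, camera): "centre" ([x, y, z] in mm, in the coordinates of the camera as it stood for that picture, good to about 4 mm: a listed point, or the origin of a listed thing).
The state is a dict: "time_s": time; "qpos": joint angles; "dq": joint speeds; "effort": joint torques, N m; "position": TCP position; "tool_rot": TCP orientation; "ft_force": force on the tool from outside, world axes, zero at the start; "moment": the same for the moment, N m; "opening": opening from 0.0 (shut) to 1.0 (fully open); "grasp_force": force on a finger pad.
Only numpy, scipy, OpenCV 4.12 (cv2) and the standard library are available. Lean on these libraries where they do the work, as an engineer would, in place of code of your own. Each camera call takes 0.05 s, during which the arm holds its last target. There are 200 camera calls.

## Working session

There is one attempt and no reset: what is moved stays moved. The work goes in short steps, Python scripts to look and compute and a tool call to move; the robot and the scene stay as the last step left them, time stands still between calls to the robot, and variables do not carry over. Pictures are saved under pics/ and viewed, at most 10 in all, crops included, and the job is handed in when it is done.

Besides the shell and the picture viewer there is one more tool, called after "Request:" as name(argument=value, ...) on one line, values as JSON. send_rows: Moves the arm, as the interface text tells. Its arguments: {"type":"object","properties":{"steps":{"type":"array","items":{"type":"array"}},"force":{"type":"number"}},"required":["steps"]}

```bash
ls; mkdir -p pics; cat > h.py <<'E'
import numpy as np, cv2
from rig import r, imaging, hand_in
def snap(cam,fn=None):
    c=imaging.capture(cam)
    if fn: cv2.imwrite('pics/'+fn,c['frame'][:,:,::-1])
    return c
def w(c,p): return np.array(c['eye'])+np.array(c['rotation'])@np.array(p)
def places(c,cam,names):
    for n in names:
        for d in imaging.place_of(n,cam)[:3]:
            print(cam,n,round(d['confidence'],2),np.round(w(c,d['centre']),0))
def ray(c,u,v,z):
    d=np.array(c['rotation'])@np.array([(u-c['cx'])/c['fx'],-(v-c['cy'])/c['fy'],-1])
    e=np.array(c['eye']); return e+d*(z-e[2])/d[2]
def pix(c,P):
    q=np.array(c['rotation']).T@(np.array(P)-c['eye']); return c['cx']+c['fx']*q[0]/-q[2], c['cy']-c['fy']*q[1]/-q[2]
E
python3 - <<'E'
from h import *
for cam in ('top','scene'):
    c=snap(cam,cam+'1.png'); print({k:np.round(c[k],3).tolist() for k in c if k!='frame'}, c.keys())
    places(c,cam,['box','opening','latch_pivot','latch_post','hammer','hammer_head','hammer_tail','hammer_grip','cotton_jar','spray_bottle','phone','lid'])
print(r.observe())
E
```

```text
pics
{'fx': 476.07, 'fy': 476.07, 'cx': 317.334, 'cy': 198.64, 'eye': [292.491, -17.551, 1326.178], 'rotation': [-0.074, 0.057, 0.706, -0.702]} dict_keys(['frame', 'fx', 'fy', 'cx', 'cy', 'eye', 'rotation'])Traceback (most recent call last):
  File "<stdin>", line 4, in <module>
  File "h.py", line 11, in places
    print(cam,n,round(d['confidence'],2),np.round(w(c,d['centre']),0))
                                                  ~^^^^^^^^^^^^^^^
  File "h.py", line 7, in w
    def w(c,p): return np.array(c['eye'])+np.array(c['rotation'])@np.array(p)
                                          ~~~~~~~~~~~~~~~~~~~~~~~^~~~~~~~~~~~
ValueError: matmul: Input operand 1 has a mismatch in its core dimension 0, with gufunc signature (n?,k),(k,m?)->(n?,m?) (size 3 is different from 4)
```

Rotation is a quaternion.

```bash
sed -i "s/^    c=imaging.capture(cam)/    c=imaging.capture(cam); c['rotation']=R.from_quat(c['rotation']).as_matrix()/; 1a from scipy.spatial.transform import Rotation as R" h.py
python3 - <<'E'
from h import *
for cam in ('top','scene'):
    c=snap(cam,cam+'2.png'); print(c['eye'])
    places(c,cam,['box','opening','latch_pivot','latch_post','hammer','hammer_head','hammer_tail','hammer_grip','cotton_jar','spray_bottle','phone','lid'])
print(r.observe())
E
```

```text
[ 292.49077254  -17.55058291 1326.1781509 ]
top box 0.82 [523.   8.   0.]
top opening 0.82 [528. -10.  77.]
top latch_pivot 0.76 [ 601. -175.   77.]
top latch_post 0.62 [ 601. -173.   75.]
top latch_post 0.41 [ 560. -174.  119.]
top hammer 0.91 [514.  27.   6.]
top hammer 0.84 [316. 291.   2.]
top hammer 0.49 [774. -26.   3.]
top hammer_head 0.76 [522. -95.  16.]
top hammer_head 0.56 [269. 225.   8.]
top hammer_head 0.5 [740. -98.  13.]
top hammer_tail 0.79 [358. 363.   5.]
top hammer_tail 0.52 [805.  49.   6.]
top hammer_tail 0.38 [525. -11.  76.]
top hammer_grip 0.81 [294. 260.   8.]
top hammer_grip 0.62 [517. -37.  18.]
top hammer_grip 0.53 [748. -62.   5.]
top cotton_jar 0.82 [ 419. -368.   -2.]
top spray_bottle 0.68 [ 543. -424.   -3.]
top spray_bottle 0.16 [526. -14.  76.]
top phone 0.75 [526. 440.   1.]
top lid 0.63 [508. 180.  71.]
[ 867.39449817 -525.06882784  731.78621048]
scene box 0.63 [531.  10.  -2.]
scene opening 0.81 [529. -16.  76.]
scene latch_pivot 0.98 [ 602. -176.   76.]
scene latch_pivot 0.52 [528. -16.  75.]
scene latch_post 0.81 [ 560. -178.  114.]
scene hamme
[... 643 characters left out ...]
75.  69.]
{'time_s': 1.4, 'qpos': array([ 1.06692706e+00,  3.58811499e-01,  1.51036856e+00,  4.21534201e-06,
        1.27251853e+00, -1.15080844e-01]), 'dq': array([-0.00063103,  0.00077654, -0.00033803, -0.00106746,  0.00035042,
        0.00039552]), 'effort': array([ 1.43053210e-03, -5.27583575e+01, -2.79047996e+01, -1.70028557e-04,
        2.07594116e-03, -2.40420138e-05]), 'position': array([227.42646287, 555.20689139, 231.2719165 ]), 'tool_rot': array([ 1.93172798e-01,  9.81164750e-01, -4.98350891e-05, -1.80497599e-05]), 'ft_force': array([ 0.03361327,  0.65384877, -0.21617462]), 'moment': array([-0.02801221, -0.01071868, -0.02444321]), 'grasp_force': 0.0, 'opening': 1.0029308328690638}
```

View pics/top2.png

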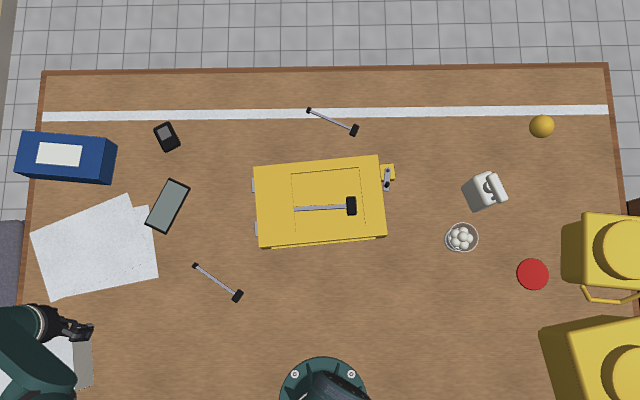

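View pics/scene2.png

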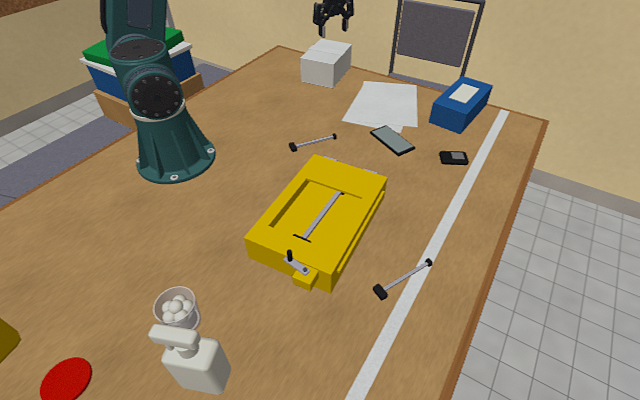

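The top view shows the box with the hammer's head at pixel (351,205) and the button post at (387,176). The scene view agrees, with the post at (289,256). Look-alike hammers lie outside the box at (332,121) and (218,283).

Both cameras put the box at yaw about -1.49. The post is at about (560,-177,116), the pivot at about (601,-175) and the hammer's head at about (523,-97).

```bash
cat >> h.py <<'E'
DOWN=lambda a: np.array([[-np.sin(a)*-1,0,0]]) # unused
def down(a):  # tool down, tool y at world angle a
    y=np.array([np.cos(a),np.sin(a),0]); z=np.array([0,0,-1.]); return np.c_[np.cross(y,z),y,z]
def plan(wps,close,p=None,Q=None,nd=2):
    """wps: list of (pos,R,n); prints rows"""
    s=r.observe(); p=np.array(s['position']) if p is None else np.array(p,float); Q=R.from_quat(s['tool_rot']) if Q is None else Q
    print('t',s['time_s'],'from',np.round(p,1)); k=0
    for P,M,n in wps:
        P=np.array(P,float); M=R.from_matrix(M)
        for i in range(n):
            f=1/(n-i); d=Q.inv().apply((P-p)*f)/20; t=(Q.inv()*M).as_rotvec()*f/.15
            d=np.round(d,nd); t=np.round(t,nd)
            if max(abs(d).max(),abs(t).max())>1: print('TOO BIG',d,t)
            p=p+Q.apply(d*20); Q=Q*R.from_rotvec(t*.15)
            print([d.tolist(),t.tolist(),close]); k+=1
            if k%10==0: print('--')
E
sed -i '/^DOWN/d' h.py
python3 - <<'E'
from h import *
plan([((560,-176,170),down(0),38)],0.5)
E
```

```text
t 1.4 from [227.4 555.2 231.3]
[[-0.77, -0.72, 0.08], [-0.0, 0.0, 0.21], 0.5]
[[-0.79, -0.7, 0.08], [-0.0, 0.0, 0.21], 0.5]
[[-0.81, -0.67, 0.08], [-0.0, 0.0, 0.21], 0.5]
[[-0.83, -0.65, 0.08], [-0.0, 0.0, 0.21], 0.5]
[[-0.85, -0.62, 0.08], [-0.0, 0.0, 0.21], 0.5]
[[-0.87, -0.59, 0.08], [-0.0, 0.0, 0.21], 0.5]
[[-0.89, -0.57, 0.08], [-0.0, 0.0, 0.21], 0.5]
[[-0.91, -0.54, 0.08], [-0.0, 0.0, 0.21], 0.5]
[[-0.93, -0.51, 0.08], [-0.0, 0.0, 0.21], 0.5]
[[-0.94, -0.48, 0.08], [-0.0, 0.0, 0.21], 0.5]
--
[[-0.96, -0.45, 0.08], [-0.0, 0.0, 0.21], 0.5]
[[-0.97, -0.42, 0.08], [-0.0, 0.0, 0.21], 0.5]
[[-0.98, -0.39, 0.08], [-0.0, 0.0, 0.21], 0.5]
[[-1.0, -0.36, 0.08], [-0.0, 0.0, 0.21], 0.5]
TOO BIG [-1.01 -0.33  0.08] [-0.    0.    0.21]
[[-1.01, -0.33, 0.08], [-0.0, 0.0, 0.21], 0.5]
TOO BIG [-1.02 -0.29  0.08] [-0.    0.    0.21]
[[-1.02, -0.29, 0.08], [-0.0, 0.0, 0.21], 0.5]
TOO BIG [-1.02 -0.26  0.08] [-0.    0.    0.21]
[[-1.02, -0.26, 0.08], [-0.0, 0.0, 0.21], 0.5]
TOO BIG [-1.03 -0.23  0.08] [-0.    0.    0.21]
[[-1.03, -0.23, 0.08], [-0.0, 0.0, 0.21], 0.5]
TOO BIG [-1.04 -0.2   0.08] [-
[... 979 characters left out ...]
0.21], 0.5]
TOO BIG [-1.04  0.16  0.08] [-0.   0.   0.2]
[[-1.04, 0.16, 0.08], [-0.0, 0.0, 0.2], 0.5]
--
TOO BIG [-1.04  0.19  0.08] [-0.    0.    0.21]
[[-1.04, 0.19, 0.08], [-0.0, 0.0, 0.21], 0.5]
TOO BIG [-1.03  0.22  0.08] [-0.   0.   0.2]
[[-1.03, 0.22, 0.08], [-0.0, 0.0, 0.2], 0.5]
TOO BIG [-1.03  0.25  0.08] [-0.    0.    0.21]
[[-1.03, 0.25, 0.08], [-0.0, 0.0, 0.21], 0.5]
TOO BIG [-1.02  0.29  0.09] [-0.   0.   0.2]
[[-1.02, 0.29, 0.09], [-0.0, 0.0, 0.2], 0.5]
TOO BIG [-1.01  0.31  0.08] [-0.    0.    0.21]
[[-1.01, 0.31, 0.08], [-0.0, 0.0, 0.21], 0.5]
[[-1.0, 0.35, 0.09], [-0.0, 0.0, 0.2], 0.5]
[[-0.98, 0.38, 0.08], [-0.0, 0.0, 0.21], 0.5]
[[-0.98, 0.4, 0.09], [-0.0, 0.0, 0.2], 0.5]
```

Request:
send_rows(steps=[[[-0.8,-0.4,0],[0,0,0.78],0.5],[[-0.8,-0.4,0],[0,0,0.78],0.5],[[-0.8,-0.4,0],[0,0,0.78],0.5],[[-0.8,-0.4,0],[0,0,0.78],0.5],[[-0.8,-0.4,0],[0,0,0.78],0.5],[[-0.8,-0.4,0],[0,0,0.78],0.5],[[-0.8,-0.4,0],[0,0,0.78],0.5],[[-0.8,-0.4,0],[0,0,0.78],0.5],[[-0.8,-0.4,0],[0,0,0.78],0.5],[[-0.8,-0.4,0],[0,0,0.78],0.5]], force=40)

```text
time_s: 2.4
position: [259.7, 388.7, 231.4]
tool_rot: [0.705, 0.71, 0.0, 0.0]
ft_force: [0.5, 0.1, -0.1]
opening: 0.502
grasp_force: 0.0
```

Request:
send_rows(steps=[[[-0.97,0.55,0.1],[0,0,0],0.5],[[-0.97,0.55,0.1],[0,0,0],0.5],[[-0.97,0.55,0.1],[0,0,0],0.5],[[-0.97,0.55,0.1],[0,0,0],0.5],[[-0.97,0.55,0.1],[0,0,0],0.5],[[-0.97,0.55,0.1],[0,0,0],0.5],[[-0.97,0.55,0.1],[0,0,0],0.5],[[-0.97,0.55,0.1],[0,0,0],0.5],[[-0.97,0.55,0.1],[0,0,0],0.5],[[-0.97,0.55,0.1],[0,0,0],0.5]])

```text
time_s: 3.4
position: [372.4, 195.9, 211.4]
tool_rot: [0.703, 0.711, 0.0, 0.0]
ft_force: [0.4, -0.5, -0.8]
opening: 0.5
grasp_force: 0.0
```

Request:
send_rows(steps=[[[-0.97,0.55,0.1],[0,0,0],0.5],[[-0.97,0.55,0.1],[0,0,0],0.5],[[-0.97,0.55,0.1],[0,0,0],0.5],[[-0.97,0.55,0.1],[0,0,0],0.5],[[-0.97,0.55,0.1],[0,0,0],0.5],[[-0.97,0.55,0.1],[0,0,0],0.5],[[-0.97,0.55,0.1],[0,0,0],0.5],[[-0.97,0.55,0.1],[0,0,0],0.5],[[-0.97,0.55,0.1],[0,0,0],0.5],[[-0.97,0.55,0.1],[0,0,0],0.5]])

```text
time_s: 4.4
position: [484.8, 3.1, 191.4]
tool_rot: [0.703, 0.711, 0.0, 0.0]
ft_force: [0.6, 0.0, -0.9]
opening: 0.501
grasp_force: 0.0
```

Request:
send_rows(steps=[[[-1,0.42,0.1],[0,0,0],0.5],[[-1,0.42,0.1],[0,0,0],0.5],[[-1,0.42,0.1],[0,0,0],0.5],[[-1,0.42,0.1],[0,0,0],0.5],[[-1,0.42,0.1],[0,0,0],0.5],[[-1,0.42,0.1],[0,0,0],0.5],[[-1,0.42,0.1],[0,0,0],0.5],[[-1,0.42,0.1],[0,0,0],0.5],[[-0.9,0.3,0.1],[0,0,0],0.5],[[0,0,0],[0,0,0],0.5]])

```text
time_s: 5.4
position: [560.8, -175.9, 173.0]
tool_rot: [0.704, 0.711, -0.0, 0.001]
ft_force: [-0.6, 0.2, -0.1]
opening: 0.497
grasp_force: 0.0
```

```bash
python3 - <<'E'
from h import *
s=r.observe(); print(s['position'],s['tool_rot'],s['qpos'])
for cam in ('top','scene'):
    c=snap(cam); places(c,cam,['latch_pivot','latch_post','hammer','hammer_head','hammer_tail','hammer_grip','opening','box'])
    f=c['frame']; u,v=map(int,pix(c,(560,-150,90))); 
    a=cv2.resize(f[max(0,v-65):v+65,u-90:u+90],None,fx=4,fy=4)[:, :, ::-1]; cv2.imwrite(f'pics/{cam}3.png',a); print(u-90,v-65)
E
```

```text
[ 560.81231085 -175.88934423  173.01439217] [ 7.03507464e-01  7.10687561e-01 -1.19834384e-04  6.51265823e-04] [-4.20978486e-01  3.98301151e-01  1.60626843e+00 -7.52454341e-04
  1.13588813e+00 -4.30816079e-01]
top latch_pivot 0.82 [ 603. -177.   78.]
top latch_post 0.39 [ 560. -172.  117.]
top hammer 0.74 [516.  27.   6.]
top hammer 0.62 [ 547. -426.   -3.]
top hammer 0.57 [777. -24.   4.]
top hammer_head 0.83 [ 742. -100.   11.]
top hammer_head 0.62 [521. -94.  17.]
top hammer_tail 0.75 [806.  45.  10.]
top hammer_tail 0.74 [520. -95.  20.]
top hammer_tail 0.26 [ 558. -175.  115.]
top hammer_grip 0.61 [749. -60.   5.]
top hammer_grip 0.59 [514. -35.  17.]
top opening 0.68 [527. -12.  74.]
top box 0.86 [526.  10.   2.]
288 120
scene latch_pivot 0.8 [ 600. -176.   75.]
scene latch_post 0.53 [ 559. -178.  115.]
scene hammer 0.69 [773. -27.   0.]
scene hammer 0.64 [515.  21.   3.]
scene hammer 0.47 [318. 291.  -4.]
scene hammer_head 0.67 [527. -95.  14.]
scene hammer_head 0.65 [ 741. -106.    7.]
scene hammer_tail 0.78 [509. 138.  19.]
scene hammer_tail 0.73 [804.  41.  10.]
scene hammer_tail 0.45 [364. 357.   9.]
scene hammer_grip 0.77 [512. -32.  18.]
scene hammer_grip 0.63 [758. -66.   6.]
scene hammer_grip 0.57 [290. 258.   8.]
scene opening 0.81 [529. -19.  78.]
scene opening 0.28 [526.   6.   0.]
scene box 0.9 [528.   6.  -1.]
205 185
```

View pics/scene3.png

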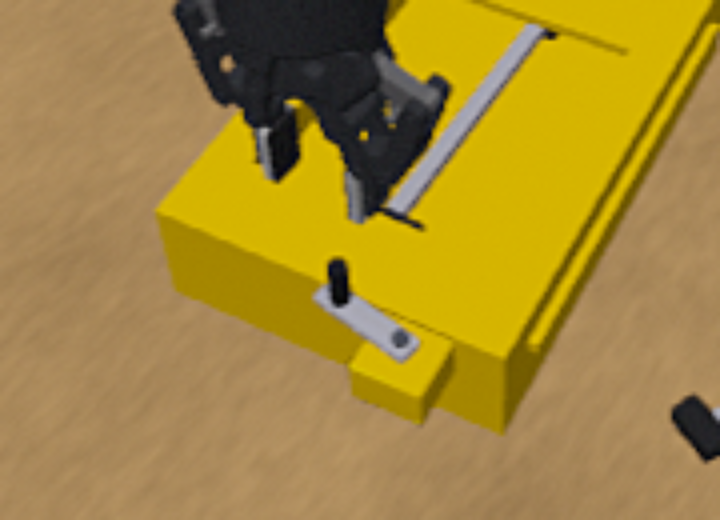

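The crop shows the open fingers directly above the black post (crop pixel 338,282), which stands on the parked bar. The networks again give the post at (560,-176). I'll descend and pinch.

Request:
send_rows(steps=[[[0,0,0.96],[0,0,0],0.5],[[0,0,0.96],[0,0,0],0.5],[[0,0,0.96],[0,0,0],0.5],[[0,0,0.96],[0,0,0],0.5],[[0,0,0],[0,0,0],0.9],[[0,0,0],[0,0,0],1],[[0,0,0],[0,0,0],1],[[0,0,0],[0,0,0],1],[[0,0,0],[0,0,0],1]], force=40)

```text
time_s: 7.2
position: [561.5, -173.6, 97.1]
tool_rot: [0.703, 0.711, 0.001, 0.002]
ft_force: [5.4, -0.5, -11.6]
opening: 0.118
grasp_force: 39.0
```

Request:
send_rows(steps=[[[0.36,0.04,0],[0,0,0],1],[[0.35,0.11,0],[0,0,0],1],[[0.33,0.16,0],[0,0,0],1],[[0.29,0.22,0],[0,0,0],1],[[0.25,0.26,0],[0,0,0],1],[[0.2,0.31,0],[0,0,0],1],[[0.14,0.33,0],[0,0,0],1],[[0.08,0.36,0],[0,0,0],1],[[0.02,0.18,0],[0,0,0],1],[[0,0,0],[0,0,0],1]])

```text
time_s: 8.2
position: [597.3, -129.2, 96.8]
tool_rot: [0.703, 0.711, 0.001, -0.003]
ft_force: [-4.1, 7.9, 5.1]
opening: 0.119
grasp_force: 41.1
```

Request:
send_rows(steps=[[[0,0,0],[0,0,0],0.6],[[0,0,0],[0,0,0],0.5],[[0,0,0],[0,0,0],0.5],[[0,0,-1],[0,0,0],0.5],[[0,0,-1],[0,0,0],0.5],[[0,0,-1],[0,0,0],0.5],[[0,0,-1],[0,0,0],0.5],[[0,0,-1],[0,0,0],0.5]])

```text
time_s: 9.0
position: [598.8, -132.5, 197.6]
tool_rot: [0.703, 0.711, 0.0, 0.0]
ft_force: [0.8, -0.6, 0.1]
opening: 0.502
grasp_force: 0.0
```

```bash
python3 - <<'E'
from h import *
s=r.observe(); print(s['position'],s['tool_rot'],s['qpos'])
for cam in ('top','scene'):
    c=snap(cam); places(c,cam,['latch_pivot','latch_post','hammer','hammer_head','hammer_tail','hammer_grip','opening'])
    f=c['frame']; u,v=map(int,pix(c,(560,-100,80))); 
    a=cv2.resize(f[max(0,v-75):v+75,max(0,u-100):u+100],None,fx=4,fy=4)[:, :, ::-1]; cv2.imwrite(f'pics/{cam}4.png',a); print(u-100,v-75)
E
```

```text
[ 598.83782869 -132.54224551  197.61476799] [7.02960154e-01 7.11229113e-01 1.21883737e-04 3.94354699e-04] [-3.30320832e-01  4.07942813e-01  1.52117297e+00 -1.31310877e-04
  1.21166056e+00 -3.41968873e-01]
top latch_pivot 0.61 [ 601. -171.   78.]
top latch_pivot 0.46 [526. 440.  -2.]
top latch_post 0.62 [ 597. -139.  121.]
top latch_post 0.31 [516.  26.   4.]
top hammer 0.73 [774. -26.   0.]
top hammer 0.54 [515.  27.   3.]
top hammer_grip 0.51 [750. -62.   7.]
top opening 0.58 [527. -13.  73.]
259 111
scene latch_pivot 0.67 [ 599. -175.   74.]
scene latch_post 0.71 [ 595. -138.  112.]
scene latch_post 0.49 [529. -15.  78.]
scene hammer 0.79 [518.  21.   2.]
scene hammer 0.56 [774. -27.   2.]
scene hammer_head 0.96 [ 740. -104.    7.]
scene hammer_head 0.76 [525. -99.  15.]
scene hammer_tail 0.88 [810.  40.  12.]
scene hammer_tail 0.73 [ 594. -137.  117.]
scene hammer_grip 0.63 [513. -33.  15.]
scene hammer_grip 0.63 [756. -66.   5.]
scene opening 0.81 [528. -21.  75.]
208 163
```

View pics/scene4.png

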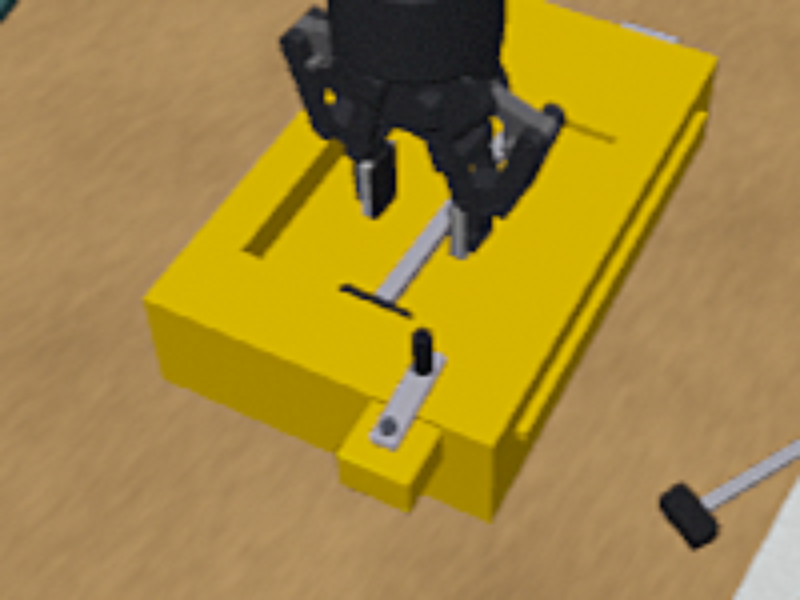

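View pics/top4.png

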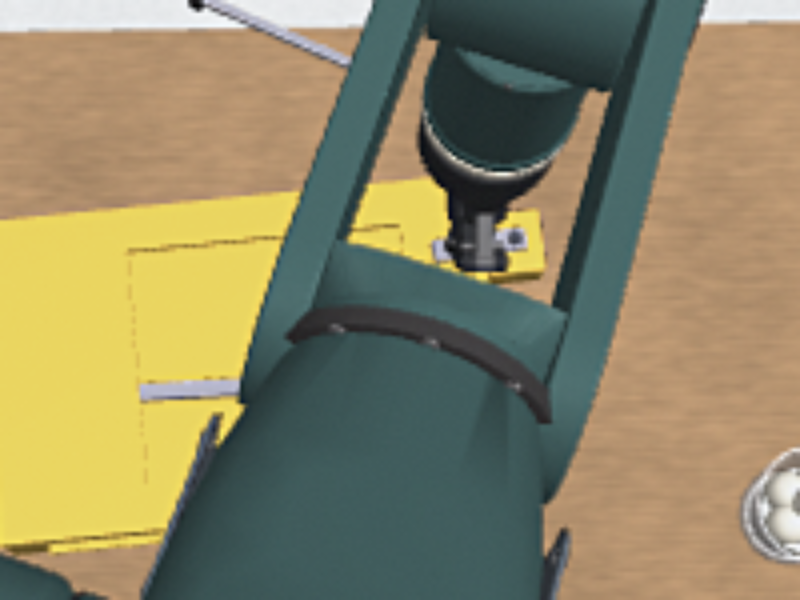

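The bar now lies parallel to the box's x axis across the lid edge (crop 388,430 to 440,360), with the post at (596,-138). The latch is turned. Next I'll refine the hammer's line from the first pictures.

```bash
python3 - <<'E'
from h import *
for cam in ('top','scene'):
    c=snap(cam); im=cv2.imread(f'pics/{cam}2.png').astype(int); b,g,rr=im[...,0],im[...,1],im[...,2]
    m=(abs(rr-b)<40)&(rr>90)   # steel grey
    v,u=np.nonzero(m); P=np.array([ray(c,x,y,20) for x,y in zip(u,v)])
    k=(P[:,1]>-75)&(P[:,1]<75)&(abs(P[:,0]-515)<25); P=P[k]
    print(cam,k.sum(),P[:,1].min(),P[:,1].max(),np.polyfit(P[:,1],P[:,0],1))
    # dark head
    v,u=np.nonzero(im.max(2)<60); P=np.array([ray(c,x,y,20) for x,y in zip(u,v)])
    k=(P[:,1]>-130)&(P[:,1]<-55)&(abs(P[:,0]-520)<45); P=P[k]; print('head',k.sum(),P.min(0),P.max(0),P.mean(0))
s=r.observe(); print(s['time_s'],s['position'])
E
```

```text
top 190 -66.1981282928863 72.96016206486226 [-5.05151059e-02  5.15109994e+02]
head 165 [491.61416789 -91.54783831  20.        ] [542.40732898 -66.37480133  20.        ] [518.39224234 -79.45837666  20.        ]
scene 206 -64.69454786814941 74.87367190551333 [-5.06700131e-02  5.16331907e+02]
head 55 [ 493.47495116 -129.32542883   20.        ] [537.40536932 -65.9912887   20.        ] [516.36918818 -97.98307813  20.        ]
9.9 [ 598.57684804 -132.2463279   196.50650088]
```

Request:
send_rows(steps=[[[0.86,-0.69,0],[0,0,-0.26],0.5],[[0.86,-0.69,0],[0,0,0],0.5],[[0.86,-0.69,0],[0,0,0],0.5],[[0.86,-0.69,0],[0,0,0],0.5],[[0.86,-0.69,0.5],[0,0,0],0.5],[[0.86,-0.69,1],[0,0,0],0.5],[[0,0,1],[0,0,0],0.5],[[0,0,1],[0,0,0],0.5],[[0,0,0],[0,0,0],0.5]], force=40)

```text
time_s: 10.8
position: [509.2, -32.3, 124.6]
tool_rot: [0.689, 0.725, -0.001, -0.002]
ft_force: [-0.1, -0.3, 0.2]
opening: 0.502
grasp_force: 0.0
```

Request:
send_rows(steps=[[[0.14,0.4,0.5],[0,0,0],0.5],[[0,0,1],[0,0,0],0.5],[[0,0,1],[0,0,0],0.5],[[0,0,1],[0,0,0],0.5],[[0,0,1],[0,0,0],0.5],[[0,0,0.6],[0,0,0],0.5],[[0,0,0],[0,0,0],0.5]])

```text
time_s: 11.5
position: [518.9, -29.6, 23.5]
tool_rot: [0.689, 0.725, -0.0, -0.001]
ft_force: [0.2, -0.5, 0.4]
opening: 0.495
grasp_force: 0.0
```

```bash
python3 - <<'E'
from h import *
s=r.observe(); print(s['position'],s['tool_rot'],s['qpos'])
c=snap('scene'); f=c['frame']; u,v=map(int,pix(c,(515,-40,40)))
cv2.imwrite('pics/s5.png',cv2.resize(f[v-65:v+65,u-80:u+80],None,fx=4,fy=4)[:,:,::-1])
E
```

```text
[518.94011932 -29.55633167  23.46777754] [ 6.88910903e-01  7.24845513e-01 -4.93610637e-04 -7.11985273e-04] [-1.89795671e-01  5.30637600e-01  1.87836702e+00 -9.31126560e-05
  7.34319630e-01 -2.40551202e-01]
```

View pics/s5.png

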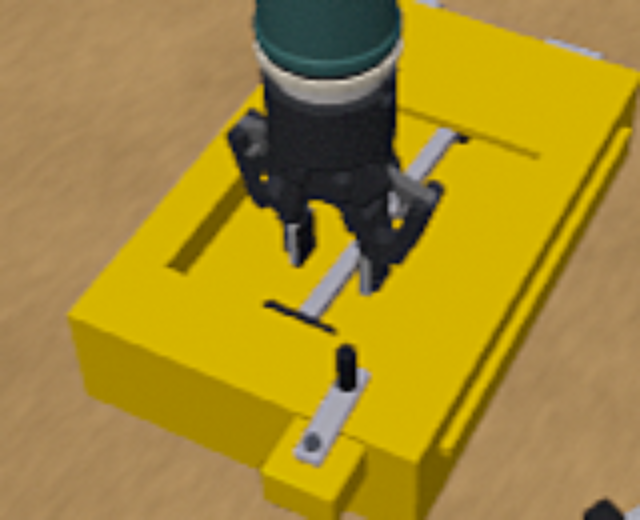

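The fingers straddle the handle just behind the head, with the latch still across the lid. I'll lower the last bit and grip.

Request:
send_rows(steps=[[[0,-0.08,0.72],[0,0,0],0.5],[[0,0,0],[0,0,0],0.7],[[0,0,0],[0,0,0],1],[[0,0,0],[0,0,0],1],[[0,0,0],[0,0,0],1],[[0,0,0],[0,0,0],1],[[0,0,0],[0,0,0],1]], force=100)

```text
time_s: 12.25
position: [518.3, -29.8, 11.3]
tool_rot: [0.689, 0.725, 0.0, 0.001]
ft_force: [-0.9, 0.4, 6.7]
opening: 0.106
grasp_force: 99.1
```

```bash
python3 - <<'E'
from h import *
s=r.observe(); p0=np.array(s['position']); Q0=R.from_quat(s['tool_rot']); print(p0,s['opening'],s['grasp_force'])
# tail centre relative to tool (rigid): world (508.3,146,17)
tail=np.array([508.3,146,17.]); loc=Q0.inv().apply(tail-p0); M0=Q0.as_matrix()
def pose(th,dt):   # pitch about tool y by th, tail moved by dt
    for s_ in (1,): 
        Q=Q0*R.from_rotvec([0,th,0]); return tail+np.array(dt)-Q.apply(loc),Q.as_matrix()
for sg in (1,-1):
    P,M=pose(sg*.47,(0,0,4)); print(sg,P)
sg=1 if pose(.47,(0,0,4))[0][2]>50 else -1
xb=np.array([.081,-.997,0])
w=[(*pose(0,(0,0,4)),1),(*pose(sg*.12,(0,0,5)),2),(*pose(sg*.24,(0,0,5)),2),(*pose(sg*.36,(0,0,5)),2),(*pose(sg*.47,(0,0,5)),2)]
plan(w,1)
E
```

```text
[518.25351803 -29.83298992  11.32059367] 0.10636405570519346 99.1221821308136
1 [517.28021381  -8.18550173 -63.82190365]
-1 [517.27777095 -13.33803976  95.69509513]
t 12.25 from [518.3 -29.8  11.3]
[[-0.0, 0.0, -0.2], [0.0, 0.0, -0.0], 1]
[[0.01, 0.0, -0.55], [-0.0, -0.4, 0.0], 1]
[[-0.01, 0.0, -0.56], [-0.0, -0.4, -0.0], 1]
[[0.01, 0.0, -0.53], [-0.0, -0.4, 0.0], 1]
[[-0.02, 0.0, -0.52], [0.0, -0.4, 0.0], 1]
[[0.02, 0.0, -0.53], [0.0, -0.4, -0.0], 1]
[[-0.02, 0.0, -0.53], [-0.0, -0.4, -0.0], 1]
[[0.01, 0.0, -0.48], [0.0, -0.37, 0.0], 1]
[[-0.02, 0.0, -0.49], [0.0, -0.36, 0.0], 1]
```

Request:
send_rows(steps=[[[0,0,-0.2],[0,0,0],1],[[0,0,-0.55],[0,-0.4,0],1],[[0,0,-0.55],[0,-0.4,0],1],[[0,0,-0.53],[0,-0.4,0],1],[[0,0,-0.53],[0,-0.4,0],1],[[0,0,-0.53],[0,-0.4,0],1],[[0,0,0],[0,0,0],1]])

```text
time_s: 12.95
position: [518.0, -21.9, 68.4]
tool_rot: [0.68, 0.718, -0.102, 0.109]
ft_force: [0.7, 0.8, -1.5]
opening: 0.101
grasp_force: 98.1
```

```bash
python3 - <<'E'
from h import *
s=r.observe(); print(s['qpos'],s['ft_force'],s['moment'])
c=snap('scene'); places(c,'scene',['hammer','hammer_head','hammer_tail']); f=c['frame']; u,v=map(int,pix(c,(515,-10,60)))
cv2.imwrite('pics/s6.png',cv2.resize(f[v-75:v+75,u-100:u+100],None,fx=4,fy=4)[:,:,::-1])
E
```

```text
[ 0.03792671  0.48183027  1.86422983 -0.41220822  0.83226542  0.26957613] [ 0.72253509  0.79917499 -1.51807958] [ 0.17098545  0.02561321 -0.02046996]
scene hammer 0.59 [516.  27.  45.]
scene hammer 0.57 [ 549. -430.   -3.]
scene hammer 0.4 [316. 292.   1.]
scene hammer_head 0.74 [ 738. -106.    9.]
scene hammer_head 0.58 [525. -87.  93.]
scene hammer_head 0.55 [264. 223.   8.]
scene hammer_tail 0.73 [807.  40.  10.]
```

View pics/s6.png

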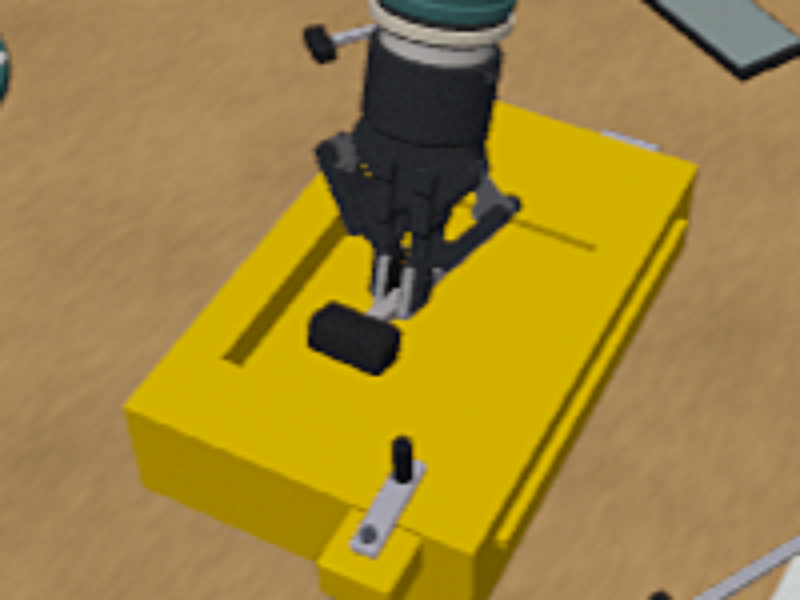

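The hammer is tilted head-up and clear of the lid, with its head at crop (353,337), z about 93. That matches a rigid grip. I'll tilt further, then draw it towards the button end.

Request:
send_rows(steps=[[[0,0,-0.5],[0,-0.38,0],1],[[0,0,-0.5],[0,-0.38,0],1],[[0,0,-0.48],[0,-0.38,0],1],[[0,0,0],[0,0,0],1]])

```text
time_s: 13.55
position: [516.8, -12.5, 94.8]
tool_rot: [0.669, 0.705, -0.161, 0.169]
ft_force: [0.1, 0.0, -0.4]
opening: 0.105
grasp_force: 98.1
```

Request:
send_rows(steps=[[[-0.7,0,0.34],[0,0,0],1],[[-0.7,0,0.34],[0,0,0],1],[[0,0,0],[0,0,0],1]])

```text
time_s: 13.85
position: [517.5, -47.2, 95.4]
tool_rot: [0.671, 0.704, -0.161, 0.168]
ft_force: [-0.8, -1.3, -0.0]
opening: 0.102
grasp_force: 98.1
```

```bash
python3 - <<'E'
from h import *
s=r.observe(); print(s['qpos'],s['ft_force'],s['moment'],R.from_quat(s['tool_rot']).as_matrix().round(3))
c=snap('scene'); places(c,'scene',['hammer','hammer_head','hammer_tail'])
E
```

```text
[ 0.10249584  0.48189863  1.85057293 -0.59959137  0.93200919  0.4483657 ] [-0.79186048 -1.25787804 -0.04167253] [ 0.24498245  0.04832577 -0.00259761] [[-0.043  0.999  0.021]
 [ 0.89   0.048 -0.453]
 [-0.454 -0.001 -0.891]]
scene hammer 0.92 [518.  -4.  61.]
scene hammer_head 0.95 [ 524. -105.  132.]
scene hammer_head 0.95 [ 737. -105.    4.]
scene hammer_head 0.46 [264. 222.   8.]
scene hammer_tail 0.91 [505. 107.  22.]
scene hammer_tail 0.56 [809.  40.  12.]
scene hammer_tail 0.44 [ 426. -375.    3.]
```

Request:
send_rows(steps=[[[-0.7,0,0.36],[0,0,0],1],[[-0.7,0,0.36],[0,0,0],1],[[-0.7,0,0.36],[0,0,0],1],[[-0.7,0,0.36],[0,0,0],1],[[0,0,0],[0,0,0],1]])

```text
time_s: 14.55
position: [521.3, -108.2, 95.4]
tool_rot: [0.67, 0.704, -0.161, 0.169]
ft_force: [-0.4, -0.6, -0.4]
opening: 0.106
grasp_force: 98.2
```

```bash
python3 - <<'E'
from h import *
s=r.observe(); print(s['qpos'],s['ft_force'],s['moment'])
c=snap('scene'); places(c,'scene',['hammer','hammer_head','hammer_tail','latch_post']); f=c['frame']; u,v=map(int,pix(c,(515,-40,70)))
cv2.imwrite('pics/s7.png',cv2.resize(f[v-75:v+75,u-100:u+100],None,fx=4,fy=4)[:,:,::-1])
E
```

```text
[-0.01583332  0.47432349  1.86742182 -0.63227612  0.87353576  0.36620346] [-0.36839084 -0.61706993 -0.38354373] [0.28340828 0.04959037 0.00374611]
scene hammer 0.76 [771. -29.  -1.]
scene hammer 0.67 [519. -64.  63.]
scene hammer_head 0.65 [ 529. -166.  130.]
scene hammer_head 0.59 [ 740. -104.    9.]
scene hammer_head 0.41 [271. 226.   7.]
scene hammer_tail 0.97 [809.  39.   8.]
scene hammer_tail 0.61 [511.  45.  22.]
scene hammer_tail 0.38 [363. 359.   7.]
scene latch_post 0.51 [ 593. -141.  111.]
```

View pics/s7.png

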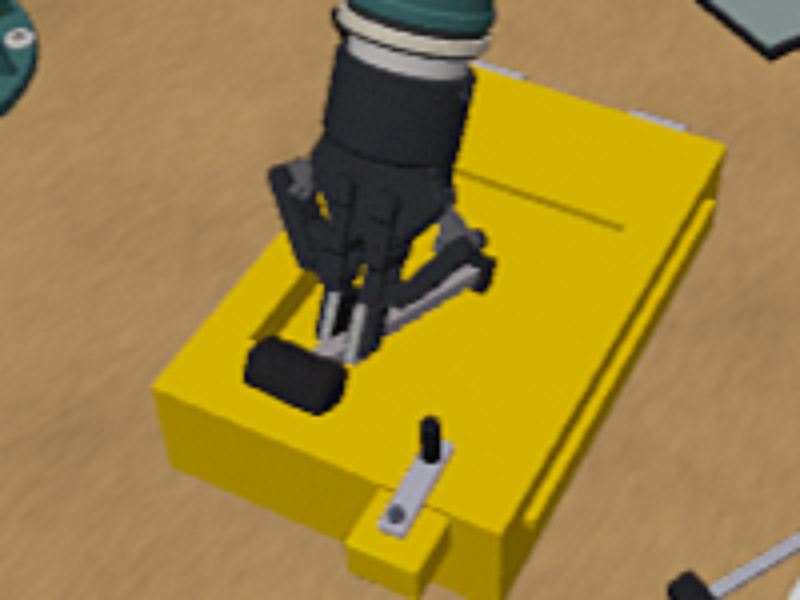

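The tail knob shows inside the opening (crop 484,270), well clear of the lid's edge. I'll lift straight up.

Request:
send_rows(steps=[[[-0.39,0,-0.76],[0,0,0],1],[[-0.39,0,-0.76],[0,0,0],1],[[-0.39,0,-0.76],[0,0,0],1],[[-0.39,0,-0.76],[0,0,0],1],[[-0.39,0,-0.76],[0,0,0],1],[[-0.39,0,-0.76],[0,0,0],1],[[-0.39,0,-0.76],[0,0,0],1],[[-0.39,0,-0.76],[0,0,0],1],[[-0.39,0,-0.76],[0,0,0],1],[[0,0,0],[0,0,0],1]])

```text
time_s: 15.8
position: [522.9, -106.9, 251.3]
tool_rot: [0.67, 0.705, -0.159, 0.171]
ft_force: [0.6, 0.7, -0.9]
opening: 0.105
grasp_force: 98.2
```

Request:
send_rows(steps=[[[0,0,0],[0,0,0],1],[[0,0,0],[0,0,0],1],[[0,0,0],[0,0,0],1],[[0,0,0],[0,0,0],1],[[0,0,0],[0,0,0],1]])

```text
time_s: 16.3
position: [521.2, -107.5, 248.6]
tool_rot: [0.67, 0.705, -0.161, 0.169]
ft_force: [0.1, -0.0, -1.3]
opening: 0.108
grasp_force: 98.2
```

```bash
python3 - <<'E'
from h import *
s=r.observe(); print(s['position'],s['ft_force'],s['grasp_force'],abs(s['dq']).max())
c=snap('scene','s8.png'); places(c,'scene',['hammer','hammer_head','hammer_tail','latch_post'])
E
```

```text
[ 521.21946813 -107.54627382  248.62847686] [ 0.14405036 -0.04681563 -1.2517161 ] 98.15209865570068 0.004516094688863781
scene hammer 0.85 [772. -29.   0.]
scene hammer 0.8 [521. -63. 216.]
scene hammer 0.56 [316. 292.  -3.]
scene hammer_head 0.74 [ 743. -104.    8.]
scene hammer_head 0.63 [ 527. -167.  283.]
scene hammer_head 0.58 [ 548. -429.   -2.]
scene hammer_tail 0.8 [807.  42.   9.]
scene hammer_tail 0.73 [510.  45. 176.]
scene hammer_tail 0.63 [512. 174.  71.]
scene latch_post 0.73 [ 599. -140.  112.]
```

View pics/s8.png

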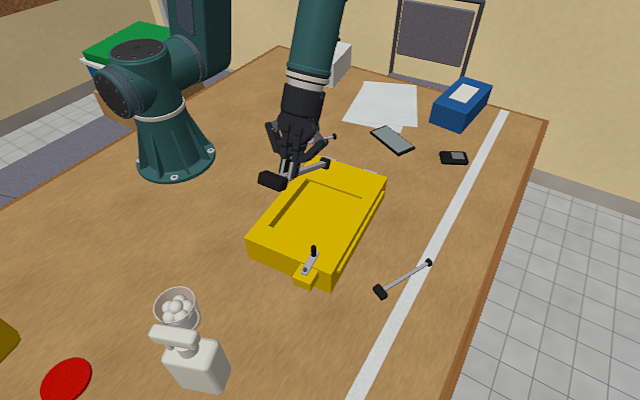

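The hammer is held at rest above the box, with its head at z about 283 and its tail at about 176. The lid is shut, the button lies across it (pixel 310,262), and the jar, bottle and phone are where they started.

```bash
python3 -c "
from h import *
print(hand_in())"
```

```text
the job is handed in; nothing more can be done
None
```

I turned the turnbutton across the lid, tilted the hammer out through the opening, and handed the job in at about 16 s; `hand_in()` returned no verdict. At the last look the hammer was gripped and still, its tail about 99 mm above the lid, with the lid shut and the jar, bottle and phone untouched.

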